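# Slacken the rotor lid nut for the autoclave

## Task

The rotor on the bench stand goes to the autoclave next and must not go in shut tight. With a fingertip rolled along its knurled rim, unscrew the big lid nut (anticlockwise from above) until it stands two full turns out from tight, its white line pointing at the black line on the lid again; it has already been cracked open a little, by less than a fifth of a turn. Press gently, pinch and lift nothing, leave the rotor sitting in its stand and the things around it where they are, and come away clear.

Things in the scene. Friction and masses are not known exactly. Their poses are not given: they have to be found in the camera images.
- nut (a joint): the lid nut: how far it is unscrewed from tight, in rad. 0 = tight, grows anticlockwise seen from above, 6.283 = one full turn, 12.566 = two; the thread stops at 20. It starts between 0.1 and 1.2. It stays where it is left; turning it takes a push of about 1.5 N along its rim. It is screwed to the rotor and rises 2 mm for each turn
- nut_center (a point): the middle of the nut (on its axis, half-way up its rim). The nut is a black plastic disc on top of the rotor, 94 mm across its knurl and 22 mm high, axis vertical; the knurl is 30 upright rounded ribs that stand 2.5 mm proud of a drum 89 mm across, all round its side. Its top face has a dished middle 40 mm across, the rest is flat and level. This point lies about 141 mm above the bench at the start
- nut_line (a point): the middle of the white radial line (24 x 8 mm) on the nut's top face, 31.5 mm from the axis, 11 mm above nut_center; it goes round with the nut
- lid_line (a point): the middle of the black radial line (30 x 8 mm) on the lid, 72 mm from the axis. Seen from above the nut's white line lies in the same direction from the axis as this one when the nut is tight and again after every full turn
- rotor: the dark steel fixed-angle centrifuge rotor with its bare metal lid, 4.4 kg, 212 mm across at its widest, standing loose in the stand. Origin: on its axis at its underside, 20 mm above the bench; z up. The lid is 186 mm across, its edge at 90 mm above this origin and sloping up to 107 mm under the nut, so 3 mm of free height under the nut's drum at its neck and about 11 mm at 60 mm from the axis (tight)
- stand: round grey plastic dish fixed to the bench that holds the rotor's foot, 180 mm across, 30 mm high. Origin: centre of its underside on the bench
- tube_rack: white rack of capped blood tubes, 70 x 150 x 60 mm, tube caps reaching 109 mm; a bystander. Origin: centre of its underside
- tip_box: blue pipette-tip box with a clear lid, 87 x 124 x 74 mm; a bystander. Origin: centre of its underside
- grease_jar: small white jar with a metal lid, 55 mm across, 43 mm high; a bystander. Origin: centre of its underside
- rotor_key: T-handled hexagon key lying flat, shaft 140 mm, handle 90 mm, 15 mm high; a bystander. Origin: where shaft and handle meet, on the bench
- adapter_a: white open tube adapter standing upright, 39 mm across, 62 mm high; a bystander. Origin: centre of its underside
- adapter_b: a second such white tube adapter, the same size; a bystander. Origin: centre of its underside
- bucket: small dark steel swing-out bucket with a clear cap, 82 mm across, 99 mm high; a bystander. Origin: centre of its underside
- spray: clear plastic bottle with a white cap, 72 mm across, 170 mm high; a bystander. Origin: centre of its underside
Mind the look-alikes: they are no part of the job. What is shaped like the rotor but green or red is not meant.

How it is judged:
On the way:
1. the fingers are turning the nut and have brought it past half a turn, short of two (value of joint nut between 3.14 and 11.9 rad and contact force between the fingers and nut above 0.3 N), for 0.05 s.
At the end, for the whole second after the job is handed in: The nut stands two full turns out from tight, within a tenth of a turn (0.6 rad) either way, and is at rest; the rotor sits upright in its stand, within 8 mm of its centre (value of joint nut between 11.966 and 13.166 rad and velocity of joint nut between -0.05 and 0.05 rad/s and horizontal distance between rotor and stand below 0.008 m and angle between rotor's own z axis and vertical below 0.04 rad); the robot touches nothing.
It fails at once if the rotor is lifted, or tipped by more than about 6 degrees (z of rotor in the frame of stand above 0.028 m or angle between rotor's own z axis and vertical above 0.1 rad).
It fails at once if the fingers press on the nut with more than 40 N (contact force between the fingers and nut above 40 N).
It fails at once if a thing around the rotor is picked up, knocked over or shoved more than 25 mm (distance of any of tube_rack, tip_box, grease_jar, rotor_key, adapter_a, adapter_b, bucket, spray from where it was at the start of the episode above 0.025 m or angle between any of tube_rack, tip_box, grease_jar, rotor_key, adapter_a, adapter_b, bucket, spray's own z axis and vertical above 0.5 rad).
It also fails if it takes over 67 s, if anything falls off the work surface, if the arm or the gripper's body presses on something with over 40 N, if the wrist force passes 120 N, or if a joint passes its speed limit or range.

## Robot

A 6-joint arm with a two-finger parallel gripper is mounted at the origin on the work surface. World frame = base frame: x ahead of the robot, y to its left, z up, the work surface at z = 0. Lengths are in m, angles in rad, forces in N, time in s.
With the tool pointing down it reaches from about 0.325 to 0.9 m from the base axis. Payload 6.1 kg.
Tool frame: the origin (TCP) lies midway between the tips of the shut fingers; the grasp point (between the pads) lies 19 mm behind it; z points along the fingers, y is the line along which they close (so a half turn about z gives the same grasp; the last joint's range is limited). The gripper opens to 85 mm and grips with 20 to 120 N. Pads are 22 mm wide; open, the fingers measure 114 mm over their backs; the gripper's body (76 mm by 85 mm) begins 54 mm behind the grasp point. The pads swing forward as they close: fully open they stand 13 mm farther back than shut.
Start: joints at [1.15, 0.22, 1.526, -0, 1.395, -0.126], TCP at [0.182, 0.598, 0.231] pointing down, gripper open.
Joint ranges: [-2.98, 2.98], [-0.91, 2.08], [0.09, 2.57], [-1.24, 4.39], [0.2, 2.65], [-2.68, 2.68]. Speed limits (rad/s): [2.57, 2.57, 3.01, 3.14, 3.14, 3.14].

## Interface

Orientations are given as a unit quaternion [w, x, y, z].
In Python, from rig import * gives the robot as it stands.
- The arm moves only by the tool send_rows, never from a script. Its argument "commands" is a list of rows, each a list of 2 entries, a list of its own where there are three numbers: the shift along the world's x, y, z in mm, then the turn, a rotation vector about the world's x, y, z in degrees. A call has 1 to 20 rows; each row shifts and turns the commanded pose from where the row before left it; what a row does not reach is not made up. A row lasts 1/8 s, in which the tool goes at most 62.5 mm and 10.7 degrees, less where a joint would pass 70% of its speed; a pose out of reach is approached as far as the arm can. A call with a gripper value outside its range is refused whole. "hand" is the opening, from 0 (shut) to 1 (fully open), set as the call begins (left out, the last holds). The fingers move at their own pace and stop on an object; "squeeze" is the grip in N (left out, the last holds). Time passes only in rows, so rows that do not move let the fingers close. It gives the time, the measured TCP pose, the force, the opening and the grip force at its end, in the units of the state.
- read_state(): the state, without advancing time (a new reading comes with each control period).
- snapshot(name): name is "scene" or "top" or "wrist"; returns a dict with "pixels" (384x512x3 uint8, red, green, blue), "depth" (384x512 float32, m along the optical axis (not along the pixel's ray), 0 where there is no reading), "mtx" (3x3 intrinsics, pixels), "position" and "orientation" of the camera in the world; the wrist camera has in their place "mount" (4x4, takes a point from camera to tool coordinates, whose origin is the TCP and whose axes are the flange's). Camera axes: x right, y down, z forward; pixel columns grow to the right and rows downward; lengths in m; the calibration is good to about 2 mm. The wrist camera is an equidistant fisheye: a pixel r from the principal point sees the ray r / f radians off the axis. A picture is of the moment at which its call begins: read the wrist's pose just before it.
- close_job(): hands the job in; it is judged then, once.
The state is a dict: "time": time; "joint_positions": joint angles; "joint_vel": joint speeds; "joint_efforts": joint torques, N m; "position": TCP position; "tcp_rot": TCP orientation; "contact_force": force on the tool from outside, world axes, zero at the start; "ft_torque": the same for the moment, N m; "width": finger opening in m; "gripper_force": force on a finger pad.
Only numpy, scipy, OpenCV 4.12 (cv2) and the standard library are available. Lean on these libraries where they do the work, as an engineer would, in place of code of your own. Each camera call takes 0.05 s, during which the arm holds its last target. There are 200 camera calls.

## Working session

There is one attempt and no reset: what is moved stays moved. The work goes in short steps, Python scripts to look and compute and a tool call to move; the robot and the scene stay as the last step left them, time stands still between calls to the robot, and variables do not carry over. Pictures are saved under pics/ and viewed, at most 10 in all, crops included, and the job is handed in when it is done.

Besides the shell and the picture viewer there is one more tool, called after "Call:" in YAML: its name, and indented under it one key for each argument. send_rows: Moves the arm, as the interface text tells. Its arguments: {"type":"object","properties":{"commands":{"type":"array","items":{"type":"array"}},"hand":{"type":"number"},"squeeze":{"type":"number"}},"required":["commands"]}

```bash
mkdir -p pics; ls; python3 - <<'E'
from rig import *
import cv2
for n in ["scene","top"]:
    s=snapshot(n); cv2.imwrite(f"pics/{n}0.png",cv2.resize(s["pixels"][:,:,::-1],(768,576)))
    import numpy as np; np.savez(f"{n}0.npz",**{k:np.array(v) for k,v in s.items()}); print(n,s["mtx"],s["position"],s["orientation"])
print(read_state())
E
```

```text
pics
scene [[427.99539349   0.         256.45839763]
 [  0.         427.99539349 194.79363257]
 [  0.           0.           1.        ]] [1.1751462  0.35857527 1.11300545] [-0.16278034  0.51493454  0.79842871 -0.266189  ]
top [[405.81157906   0.         261.71204673]
 [  0.         405.81157906 193.95830923]
 [  0.           0.           1.        ]] [0.37632381 0.02451044 1.38635604] [ 0.04768133 -0.70171319  0.70928884 -0.04726972]
{'time': 0.1, 'joint_positions': array([ 1.14986712e+00,  2.21166908e-01,  1.52750437e+00,  2.44304074e-05,
        1.39474047e+00, -1.26091862e-01]), 'joint_vel': array([-0.00025176, -0.00046127, -0.00237222, -0.00150148,  0.0006619 ,
       -0.00076267]), 'joint_efforts': array([ 8.84083202e-04, -4.98241031e+01, -3.90547299e+01, -1.76605158e-04,
        5.69567434e-03, -1.11113482e-05]), 'position': array([0.18137509, 0.59751741, 0.23029244]), 'tcp_rot': array([-2.57258088e-04,  1.46887363e-01,  9.89152807e-01, -8.72489992e-04]), 'contact_force': array([ 0.20492042, -1.29846499,  0.449621  ]), 'ft_torque': array([0.02430615, 0.0215203 , 0.07554063]), 'gripper_force': 0.0, 'width': 0.08548386863561742}
```

View pics/scene0.png

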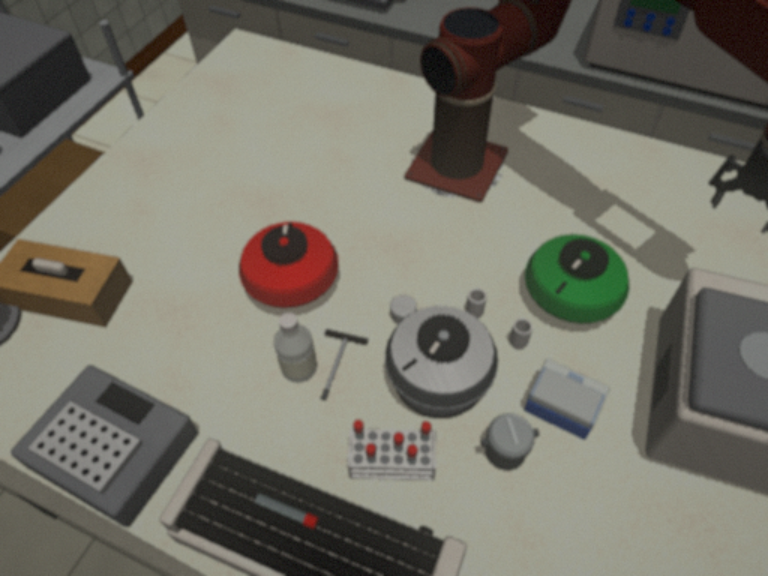

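View pics/top0.png

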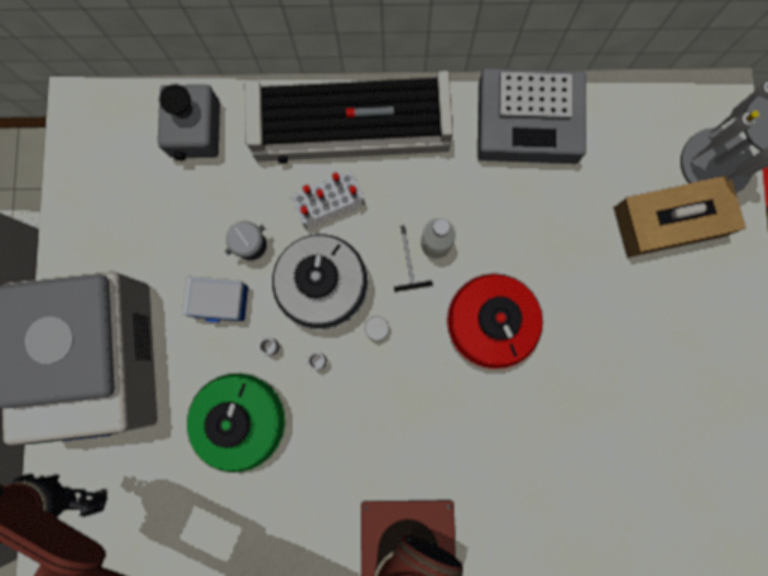

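The top view has three candidates: the bare metal rotor at (318,278), the red at (495,320) and the green at (235,424). I choose the bare metal one, between the rack (328,198) and the adapters (270,347), (318,361). Next is a close crop and measurement.

```bash
cat > h.py <<'E'
import numpy as np, cv2
from scipy.spatial.transform import Rotation as R
def load(n): return dict(np.load(n))
def pt(s,u,v,z=None):
    "pixel->world, on plane z or by depth"
    q=s["orientation"]; M=R.from_quat([q[1],q[2],q[3],q[0]]).as_matrix()
    ray=M@np.linalg.inv(s["mtx"])@[u,v,1]
    t=(z-s["position"][2])/ray[2] if z is not None else s["depth"][int(round(v)),int(round(u))]
    return s["position"]+t*ray
E
python3 - <<'E'
from h import *
s=load("top0.npz"); im=s["pixels"]
k=1.5
for n,u,v in [("nut",318,278),("lidrim",362,283),("red",495,320),("rack",328,198),("bucket",246,240),("tip",215,299),("jar",376,329),("adA",270,347),("adB",318,361),("spray",440,228),("key",412,286)]:
    print(n,pt(s,u/k,v/k).round(3))
c=im[145:230,170:255]; cv2.imwrite("pics/crop.png",cv2.resize(c[:,:,::-1],None,fx=7,fy=7,interpolation=cv2.INTER_CUBIC))
# dark blob
g=c.max(2); m=(g<75).astype(np.uint8)
n,l,st,ce=cv2.connectedComponentsWithStats(m)
for i in range(1,n):
    if st[i,4]>8: print(st[i],ce[i]+[170,145],pt(s,*(ce[i]+[170,145]),z=.15).round(4))
E
```

```text
nut [0.572 0.177 0.151]
lidrim [0.568 0.089 0.102]
red [ 0.483 -0.187  0.13 ]
rack [0.771 0.168 0.049]
bucket [0.663 0.338 0.106]
tip [0.541 0.411 0.071]
jar [0.474 0.062 0.041]
adA [0.438 0.301 0.013]
adB [0.405 0.193 0.011]
spray [ 0.67  -0.074  0.17 ]
key [ 0.572 -0.02   0.017]
[ 0 12  8 16 74] [173.83783784 165.14864865] [0.6367 0.2962 0.15  ]
[ 13  13  62  61 338] [224.13609467 200.79289941] [0.5236 0.1398 0.15  ]
[51 18  5  7 13] [223.30769231 166.23076923] [0.6316 0.1426 0.15  ]
[ 26  25  30  29 600] [210.55833333 184.85166667] [0.5735 0.1818 0.15  ]
```

View pics/crop.png

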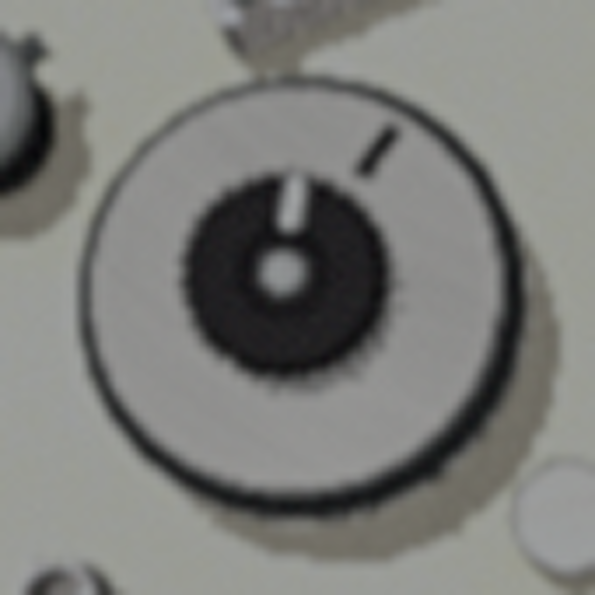

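Crop: bare metal lid, black nut centred about (287,277), its white line at (290,203), and the black lid line at (378,151). It is the right rotor. Next I compute the geometry.

```bash
python3 - <<'E'
from h import *
s=load("top0.npz")
f=lambda u,v:((u+.5)/7-.5+170,(v+.5)/7-.5+145)
c=pt(s,*f(287,277),z=.148); hub=pt(s,*f(283,272),z=.15); w=pt(s,*f(290,203),z=.152); l=pt(s,*f(378,151),z=.118)
lidc=pt(s,*f(300,287),z=.11)
print(c,hub,w,l,lidc)
a=lambda p,c:np.degrees(np.arctan2(*(p-c)[1::-1])); 
for cc in (c,hub):
  print(a(w,cc),a(l,cc),(a(w,cc)-a(l,cc))/57.3, np.linalg.norm((w-cc)[:2]),np.linalg.norm((l-cc)[:2]))
# device at left height
for u,v in [(140,290),(150,430),(100,290)]: print(pt(s,u/1.5,v/1.5).round(3))
E
```

```text
[0.57606125 0.18202328 0.148     ] [0.57798951 0.18354624 0.15      ] [0.60848621 0.18039595 0.152     ] [0.63847754 0.14480688 0.118     ] [0.57752172 0.18091567 0.11      ]
-2.8731180874792925 -30.805973855810077 0.48748439386266645 0.032465763892735415 0.07266947355675413
-5.897692479481778 -32.63739262380565 0.46666143358331375 0.03065898008932269 0.07182993361937574
[0.561 0.572 0.079]
[0.257 0.568 0.002]
[0.542 0.592 0.218]
```

Call:
send_rows:
  commands:
    - [[0,0,40],[0,0,0]]
    - [[0,0,40],[0,0,0]]
    - [[0,-50,20],[0,0,0]]
    - [[0,-60,0],[0,0,0]]
    - [[0,-60,0],[0,0,0]]
    - [[30,-50,0],[0,0,0]]
    - [[40,-40,0],[0,0,0]]
    - [[40,-40,0],[0,0,0]]
    - [[40,-40,0],[0,0,0]]
    - [[40,-40,0],[0,0,0]]
    - [[40,-20,0],[0,0,0]]
    - [[40,-15,0],[0,0,0]]
    - [[40,0,0],[0,0,0]]
    - [[20,0,0],[0,0,0]]
    - [[0,0,0],[0,0,0]]
    - [[0,0,0],[0,0,0]]
  hand: 0
  squeeze: 20

```text
time: 2.1
position: [0.5108, 0.1831, 0.3309]
tcp_rot: [-0.001, 0.147, 0.989, -0.0]
contact_force: [0.4, -1.0, 0.9]
width: -0.0001
gripper_force: 0.0
```

```bash
python3 - <<'E'
from rig import *
from h import *
st=read_state(); s=snapshot("wrist")
np.savez("w0.npz",pos=st["position"],rot=st["tcp_rot"],**{k:np.array(v) for k,v in s.items()})
print(s["mtx"],s["mount"],st["joint_positions"])
cv2.imwrite("pics/w0.png",cv2.resize(s["pixels"][:,:,::-1],(768,576)))
E
```

```text
[[297.31863964   0.         256.70760067]
 [  0.         297.31863964 192.9646938 ]
 [  0.           0.           1.        ]] [[ 8.14770437e-04 -9.51782221e-01 -3.06773433e-01  7.79300511e-02]
 [ 9.99999626e-01  6.86583243e-04  5.25770460e-04  2.97224594e-04]
 [-2.89793477e-04 -3.06773747e-01  9.51782425e-01 -1.43282540e-01]
 [ 0.00000000e+00  0.00000000e+00  0.00000000e+00  1.00000000e+00]] [ 1.98778731e-01 -2.39280681e-02  1.60450978e+00  1.02680435e-04
  1.56218743e+00 -1.07746420e+00]
```

View pics/w0.png

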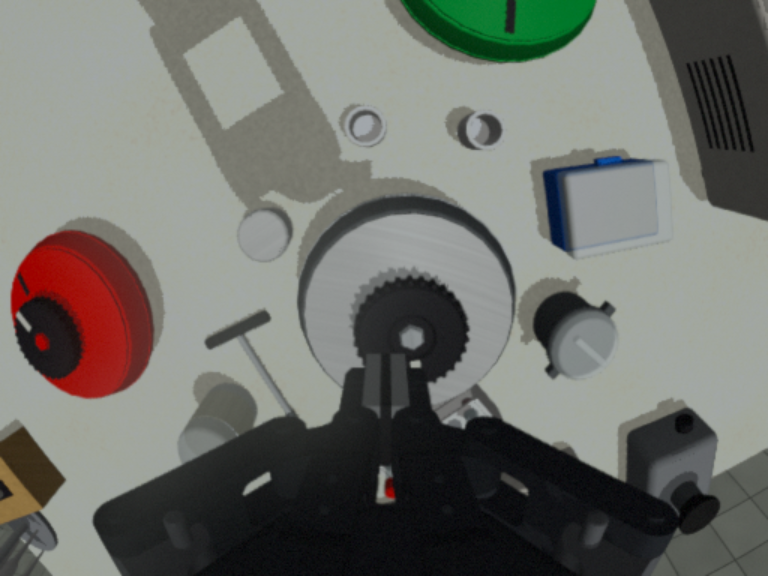

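Wrist view: the nut is centred near (411,337) with the hub at (412,336), and the shut tips are at (388,355). I cross-check the centre by wrist depth.

```bash
python3 - <<'E'
from h import *
s=load("w0.npz"); K=s["mtx"]; q=s["rot"]; M=R.from_quat([q[1],q[2],q[3],q[0]]).as_matrix(); T=s["mount"]
v,u=np.mgrid[0:384,0:512]
x=(u-K[0,2])/K[0,0]; y=(v-K[1,2])/K[1,1]; r=np.hypot(x,y)+1e-9
ray=np.stack([x/r*np.tan(r),y/r*np.tan(r),np.ones_like(r)],-1)
P=(ray*s["depth"][...,None])@T[:3,:3].T+T[:3,3]; W=P@M.T+s["pos"]
print(W[224,274],W[205,274])
top=(np.abs(W[...,2]-.152)<.006)&(np.hypot(W[...,0]-.577,W[...,1]-.183)<.06)&(u<262+100)
pts=W[top]; print(len(pts),pts.mean(0)); c,rad=cv2.minEnclosingCircle(pts[:,:2].astype(np.float32)); print(c,rad,np.median(pts[:,2]))
# tips in tool frame
t=(s["depth"]>0)&(np.abs(P[...,2])<.012)&(np.hypot(P[...,0],P[...,1])<.05)
if t.any(): print("tip",t.sum(),P[t].min(0),P[t].max(0))
lid=(W[...,2]>.105)&(W[...,2]<.14)&(np.hypot(W[...,0]-.577,W[...,1]-.183)<.13)
c,rad=cv2.minEnclosingCircle(W[lid][:,:2].astype(np.float32)); print("lid",c,rad)
E
```

```text
[0.57710624 0.18464084 0.15495185] [0.5548937  0.19097006 0.15312585]
3591 [0.57152244 0.18850367 0.1518822 ]
(0.5793448090553284, 0.18421727418899536) 0.04729451984167099 0.15221857197479668
tip 291 [ 0.00508124 -0.01250879 -0.01198837] [ 0.01100397  0.01362885 -0.00202742]
lid (0.5793441534042358, 0.18456116318702698) 0.09653352200984955
```

Call:
send_rows:
  commands:
    - [[10,2,-5],[0,0,-10.15]]
    - [[10,2,-5],[0,0,-10.15]]
    - [[10,2,-5],[0,0,-10.15]]
    - [[10,2,-5],[0,0,-10.15]]
    - [[10,2,-5],[0,0,-10.15]]
    - [[10,2,-5],[0,0,-10.15]]
    - [[10,2,-10],[0,0,-10.15]]
    - [[10,2,-10],[0,0,-10.15]]
    - [[10,2,-10],[0,0,-10.15]]
    - [[10,2,-10],[0,0,-10.15]]
    - [[10,0,-10],[0,0,-10.15]]
    - [[10,0,-10],[0,0,-10.15]]
    - [[10,0,-10],[0,0,-10.15]]
    - [[9,0,-10],[0,0,-10.15]]
    - [[0,0,-10],[0,0,-10.15]]
    - [[0,0,-10],[0,0,-10.15]]
    - [[0,0,-10],[0,0,-10.15]]
    - [[0,0,-10],[0,0,-10.15]]
    - [[0,0,-1],[0,0,-10.15]]
    - [[0,0,0],[0,0,0]]

```text
time: 4.65
position: [0.6499, 0.2034, 0.1807]
tcp_rot: [-0.0, 0.967, -0.256, 0.0]
contact_force: [-0.3, 0.3, -0.2]
width: -0.0001
gripper_force: 0.0
```

```bash
python3 - <<'E'
from rig import *
st=read_state(); print(st["joint_positions"],st["position"],st["tcp_rot"],st["contact_force"])
E
```

```text
[1.87676727e-01 3.87849221e-01 1.41613026e+00 1.48556033e-05
 1.33754500e+00 2.27527014e+00] [0.64991352 0.20343595 0.18068626] [-2.12258938e-05  9.66800003e-01 -2.55534251e-01  2.76341869e-05] [-0.29678829  0.27182505 -0.21630306]
```

Call:
send_rows:
  commands:
    - [[0,0,-20],[0,0,0]]
    - [[0,0,-20],[0,0,0]]
    - [[0,0,-4.5],[0,0,0]]
    - [[-4.8,-1.3,0],[0,0,0]]
    - [[-3.9,-1,0],[0,0,0]]
    - [[0,0,0],[0,0,0]]

```text
time: 5.4
position: [0.6421, 0.2008, 0.1367]
tcp_rot: [-0.0, 0.967, -0.257, 0.001]
contact_force: [0.7, 0.7, 0.3]
width: -0.0001
gripper_force: 0.0
```

Call:
send_rows:
  commands:
    - [[-1,-0.26,0],[0,0,0]]
    - [[0,0,0],[0,0,0]]

```text
time: 5.65
position: [0.641, 0.2005, 0.1362]
tcp_rot: [-0.0, 0.967, -0.257, 0.0]
contact_force: [0.1, -0.2, 0.8]
width: 0.0
gripper_force: 0.0
```

Call:
send_rows:
  commands:
    - [[-1,-0.26,0],[0,0,0]]
    - [[0,0,0],[0,0,0]]

```text
time: 5.9
position: [0.6398, 0.2002, 0.1357]
tcp_rot: [0.0, 0.967, -0.257, -0.0]
contact_force: [0.3, 0.9, -0.3]
width: -0.0002
gripper_force: 0.0
```

Call:
send_rows:
  commands:
    - [[-1,-0.26,0],[0,0,0]]
    - [[0,0,0],[0,0,0]]

```text
time: 6.15
position: [0.6388, 0.1999, 0.1357]
tcp_rot: [0.0, 0.967, -0.257, -0.0]
contact_force: [0.1, -0.3, -0.0]
width: -0.0001
gripper_force: 0.0
```

Call:
send_rows:
  commands:
    - [[-1,-0.26,0],[0,0,0]]
    - [[0,0,0],[0,0,0]]

```text
time: 6.4
position: [0.638, 0.1997, 0.1359]
tcp_rot: [-0.0, 0.967, -0.257, 0.0]
contact_force: [0.4, 0.4, -0.8]
width: -0.0001
gripper_force: 0.4
```

Call:
send_rows:
  commands:
    - [[-1,-0.26,0],[0,0,0]]
    - [[0,0,0],[0,0,0]]

```text
time: 6.65
position: [0.6375, 0.1996, 0.136]
tcp_rot: [-0.0, 0.967, -0.257, 0.001]
contact_force: [4.0, 1.1, -0.6]
width: -0.0
gripper_force: 1.8
```

Call:
send_rows:
  commands:
    - [[-3.6,9.9,0],[0,0,10]]
    - [[-5.3,9.1,0],[0,0,10]]
    - [[-6.8,8.0,0],[0,0,10]]

```text
time: 7.02
position: [0.6213, 0.2263, 0.1359]
tcp_rot: [0.0, 1.0, 0.005, 0.0]
contact_force: [0.9, -1.7, 0.4]
width: 0.0002
gripper_force: 0.6
```

```bash
cat > look.py <<'E'
from rig import *
from h import *
import sys
# nut angle from the top camera: bright pixels in ring r 22..42 mm on the nut's top face
C=np.array([.578,.184])
def nut(view="top",zt=.153,name=None):
    s=snapshot(view); im=s["pixels"]
    if name: cv2.imwrite(f"pics/{name}.png",cv2.resize(im[130:240,150:280,::-1],None,fx=5,fy=5,interpolation=cv2.INTER_CUBIC))
    v,u=np.mgrid[0:384,0:512]
    q=s["orientation"]; M=R.from_quat([q[1],q[2],q[3],q[0]]).as_matrix()
    ray=np.stack([u,v,np.ones_like(u)],-1)@np.linalg.inv(s["mtx"]).T@M.T
    P=s["position"]+ray*((zt-s["position"][2])/ray[...,2])[...,None]
    d=P[...,:2]-C; r=np.hypot(*np.moveaxis(d,-1,0))
    m=(r>.024)&(r<.040)&(im.min(2)>110)
    a=np.arctan2(d[m][:,1],d[m][:,0]); z=np.exp(1j*a).mean() if m.any() else 0
    return m.sum(),abs(z),np.degrees(np.angle(z)),(np.angle(z)-np.radians(-32))%(2*np.pi)
if __name__=="__main__":
    st=read_state(); p=st["position"][:2]-C
    print("D",np.hypot(*p)*1e3,"phi",np.degrees(np.arctan2(p[1],p[0])),"z",st["position"][2],"F",st["contact_force"].round(1),"q6",st["joint_positions"][5],"t",st["time"])
    print("top n,conc,deg,nut mod 2pi",nut("top"),"scene",nut("scene"))
E
python3 look.py
```

```text
D 60.51919650989562 phi 44.366509495790794 z 0.13594533504048006 F [ 0.9 -1.7  0.4] q6 1.7913564498816672 t 7.025
top n,conc,deg,nut mod 2pi (np.int64(0), 0, np.float64(0.0), np.float64(0.5585053606381855)) scene (np.int64(0), 0, np.float64(0.0), np.float64(0.5585053606381855))
```

```bash
python3 - <<'E'
from rig import *
from h import *
a=snapshot("top")["pixels"][130:240,150:280,::-1]; b=snapshot("scene")["pixels"][160:270,225:355,::-1]
cv2.imwrite("pics/ab.png",cv2.resize(np.hstack([a,b]),None,fx=3,fy=3,interpolation=cv2.INTER_CUBIC))
E
```

```text
(no output)
```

View pics/ab.png

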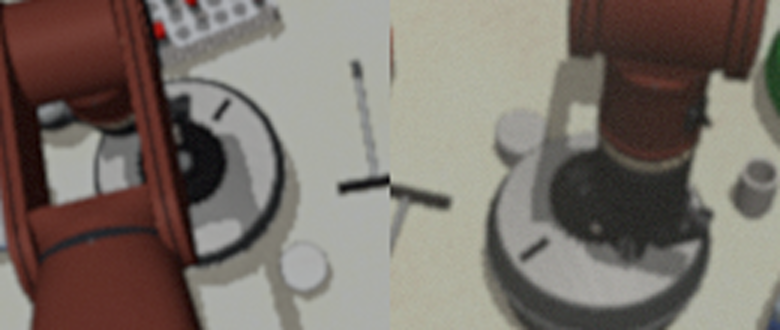

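The arm hides the line from above (top crop: hand over the nut at (180,110); scene crop: no line at its old place near (565,225)), so it has moved. I go on and use the wrist camera.

Call:
send_rows:
  commands:
    - [[-8,6.8,0],[0,0,10]]
    - [[-9.1,5.3,0],[0,0,10]]
    - [[-9.9,3.6,0],[0,0,10]]
    - [[-10.4,1.8,0],[0,0,10]]
    - [[-10.5,0,0],[0,0,10]]

```text
time: 7.85
position: [0.5735, 0.2437, 0.1359]
tcp_rot: [0.0, 0.905, 0.426, 0.0]
contact_force: [1.4, 0.4, 1.3]
width: -0.0001
gripper_force: 0.6
```

```bash
cat > wl.py <<'E'
from rig import *
from h import *
import sys
C=np.array([.578,.184])
def go(name=None,zt=.1535):
    st=read_state(); s=snapshot("wrist"); K=s["mtx"]; q=st["tcp_rot"]; M=R.from_quat([q[1],q[2],q[3],q[0]]).as_matrix(); T=np.array(s["mount"])
    p=st["position"][:2]-C; print("D",(np.hypot(*p)*1e3).round(1),"phi",np.degrees(np.arctan2(p[1],p[0])).round(1),"z",st["position"][2].round(4),"F",st["contact_force"].round(1),"q6",st["joint_positions"][5].round(2),"t",st["time"])
    # rectify: for a world grid on the nut's top plane, sample the fisheye
    n=300; gx,gy=np.meshgrid(np.linspace(-.1,.1,n),np.linspace(.1,-.1,n))  # x right, y up
    W=np.stack([gx+C[0],gy+C[1],np.full_like(gx,zt)],-1)
    P=((W-st["position"])@M-T[:3,3])@T[:3,:3]
    rr=np.hypot(P[...,0],P[...,1]); f=np.arctan2(rr,P[...,2])/rr
    u=(K[0,0]*f*P[...,0]+K[0,2]).astype(np.float32); v=(K[1,1]*f*P[...,1]+K[1,2]).astype(np.float32)
    im=cv2.remap(s["pixels"],u,v,cv2.INTER_LINEAR)
    r=np.hypot(gx,gy); m=(r>.022)&(r<.042)&(im.min(2)>110)
    z=np.exp(1j*np.arctan2(gy[m],gx[m])).mean() if m.any() else 0
    print("line n",m.sum(),abs(z).round(2) if m.any() else 0,"deg",np.degrees(np.angle(z)).round(1),"nut mod 2pi",((np.angle(z)+np.radians(32))%(2*np.pi)).round(2))
    if name: cv2.imwrite(f"pics/{name}.png",np.hstack([cv2.resize(im[:,:,::-1],(384,384)),cv2.resize(s["pixels"][:,:,::-1],(412,309))[:384] if 0 else cv2.copyMakeBorder(cv2.resize(s["pixels"][:,:,::-1],(412,309)),0,75,0,0,cv2.BORDER_CONSTANT)]))
go(sys.argv[1] if len(sys.argv)>1 else None)
E
python3 wl.py w1
```

```text
D 59.9 phi 94.3 z 0.1359 F [1.4 0.4 1.3] q6 0.97 t 7.85
line n 57 1.0 deg 59.2 nut mod 2pi 1.59
```

View pics/w1.png

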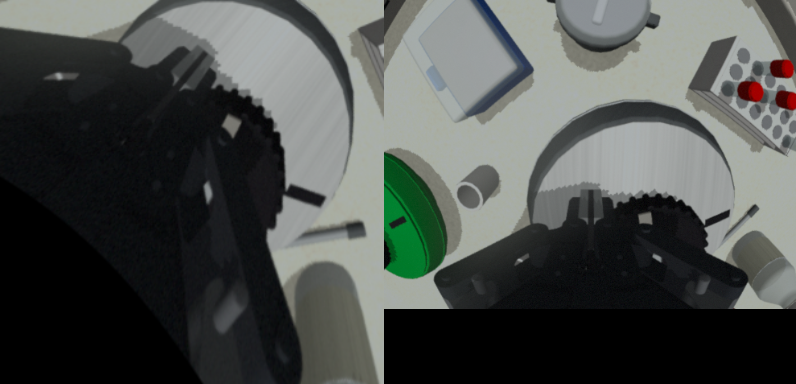

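Rectified wrist view (left): the white line at (232,125) stands at about 59°, so the nut is near 1.6 rad. The tip moved 80° and the nut about 63°, so there is some slip. I press 1 mm more.

Call:
send_rows:
  commands:
    - [[-10.2,-2.8,0],[0,0,10]]
    - [[-9.7,-3.5,0],[0,0,10]]
    - [[-8.9,-5.2,0],[0,0,10]]
    - [[-7.9,-6.6,0],[0,0,10]]
    - [[-6.6,-7.9,0],[0,0,10]]
    - [[-5.2,-8.9,0],[0,0,10]]

```text
time: 8.65
position: [0.5245, 0.2091, 0.1359]
tcp_rot: [-0.001, 0.572, 0.82, 0.0]
contact_force: [-0.3, 1.3, 1.8]
width: -0.0003
gripper_force: 0.8
```

```bash
python3 wl.py
```

```text
D 59.1 phi 154.9 z 0.1359 F [-0.3  1.3  1.8] q6 -0.11 t 8.65
line n 83 1.0 deg 118.9 nut mod 2pi 2.63
```

Call:
send_rows:
  commands:
    - [[-3.5,-9.7,0],[0,0,10]]
    - [[-1.8,-10.2,0],[0,0,10]]
    - [[0,-10.3,0],[0,0,10]]
    - [[1.8,-10.2,0],[0,0,10]]
    - [[3.5,-9.7,0],[0,0,10]]
    - [[5.2,-8.9,0],[0,0,10]]
    - [[6.6,-7.9,0],[0,0,10]]
    - [[7.9,-6.6,0],[0,0,10]]
    - [[8.9,-5.2,0],[0,0,10]]
    - [[9.7,-3.5,0],[0,0,10]]

```text
time: 9.95
position: [0.5629, 0.1258, 0.1356]
tcp_rot: [-0.001, -0.26, 0.966, -0.0]
contact_force: [-1.5, -0.6, 0.6]
width: -0.0002
gripper_force: 1.0
```

```bash
python3 wl.py
```

```text
D 60.1 phi -104.5 z 0.1356 F [-1.5 -0.6  0.6] q6 -2.01 t 9.95
line n 102 1.0 deg -138.8 nut mod 2pi 4.42
```

Call:
send_rows:
  commands:
    - [[10.2,-1.8,0],[0,0,10]]
    - [[10.3,0,0],[0,0,10]]
    - [[10.2,1.8,0],[0,0,10]]
    - [[1,-4,0],[0,0,0]]
    - [[3,-11,0],[0,0,0]]
    - [[0,0,20],[0,0,-5]]
    - [[0,0,20],[0,0,-10]]
    - [[0,0,10],[0,0,-10]]
    - [[0,0,0],[0,0,-10]]
    - [[0,0,0],[0,0,-10]]
    - [[0,0,0],[0,0,-10]]

```text
time: 11.38
position: [0.5975, 0.1112, 0.1858]
tcp_rot: [-0.0, -0.04, 0.999, -0.0]
contact_force: [-0.5, -0.2, -0.1]
width: -0.0002
gripper_force: 0.0
```

Call:
send_rows:
  commands:
    - [[3,5,0],[0,0,-10.5]]
    - [[3,5,0],[0,0,-10.5]]
    - [[3,5,0],[0,0,-10.5]]
    - [[3,5,0],[0,0,-10.5]]
    - [[3,5,0],[0,0,-10.5]]
    - [[3,5,0],[0,0,-10.5]]
    - [[3,5,0],[0,0,-10.5]]
    - [[3,5,0],[0,0,-10.5]]
    - [[3,5,0],[0,0,-10.5]]
    - [[3,5,0],[0,0,-10.5]]
    - [[3,5,0],[0,0,-10.5]]
    - [[3,5,0],[0,0,-10.5]]
    - [[3,5,0],[0,0,-10.5]]
    - [[3,5,0],[0,0,-10.5]]
    - [[3,5,0],[0,0,-10.5]]
    - [[3,5,0],[0,0,-10.5]]
    - [[3,5,0],[0,0,-10.5]]
    - [[2,5,0],[0,0,-10.5]]
    - [[0,0,0],[0,0,-10.5]]
    - [[0,0,0],[0,0,-10.5]]

```text
time: 13.88
position: [0.6506, 0.2012, 0.1856]
tcp_rot: [0.0, 0.976, -0.22, -0.0]
contact_force: [0.4, -0.8, 0.3]
width: 0.0
gripper_force: 0.0
```

```bash
python3 - <<'E'
from rig import *
s=read_state();print(s["joint_positions"],s["position"],s["tcp_rot"],s["contact_force"])
E
python3 wl.py w2
```

```text
[ 1.84238072e-01  3.84465799e-01  1.41109104e+00 -1.01317979e-05
  1.34649647e+00  2.19824485e+00] [0.65062078 0.20119382 0.18560329] [ 9.54700165e-05  9.75546107e-01 -2.19794768e-01 -2.09669581e-04] [ 0.37194982 -0.78001225  0.30863383]
D 74.6 phi 13.3 z 0.1856 F [ 0.4 -0.8  0.3] q6 2.2 t 13.875
line n 191 1.0 deg -106.7 nut mod 2pi 4.98
```

View pics/w2.png

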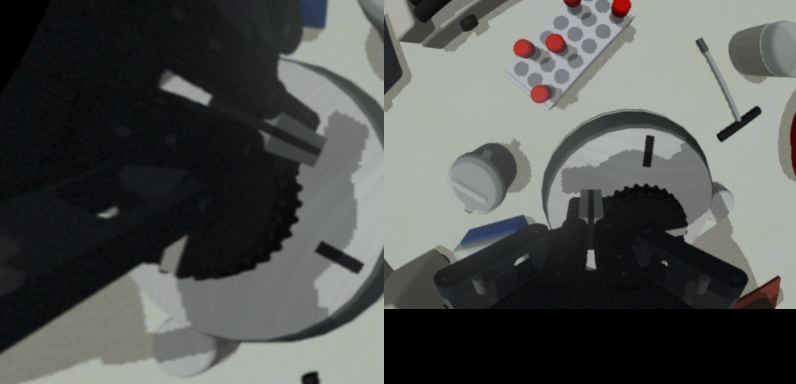

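The line at (172,255) in the rectified view is at -107°, so the nut is near 4.98 rad. Second stroke.

Call:
send_rows:
  commands:
    - [[0,2,-20],[0,0,0]]
    - [[0,0,-20],[0,0,0]]
    - [[0,0,-9],[0,0,-2]]
    - [[-5.8,-1.5,0],[0,0,-2]]
    - [[-5.8,-1.5,0],[0,0,0]]
    - [[-1.5,-0.4,0],[0,0,0]]
    - [[-1.1,-0.3,0],[0,0,0]]

```text
time: 14.8
position: [0.6369, 0.2002, 0.1377]
tcp_rot: [-0.0, 0.969, -0.248, 0.001]
contact_force: [-0.1, -0.1, -0.2]
width: -0.0
gripper_force: 0.0
```

Call:
send_rows:
  commands:
    - [[-3.6,9.9,0],[0,0,10]]
    - [[-5.3,9.1,0],[0,0,10]]
    - [[-6.8,8.0,0],[0,0,10]]
    - [[-8.6,5.9,0],[0,0,10]]
    - [[-8.9,5.2,0],[0,0,10]]
    - [[-9.7,3.5,0],[0,0,10]]
    - [[-10.2,1.8,0],[0,0,10]]
    - [[-10.3,0,0],[0,0,10]]
    - [[-10.2,-1.8,0],[0,0,10]]
    - [[-9.7,-3.5,0],[0,0,10]]
    - [[-8.9,-5.2,0],[0,0,10]]

```text
time: 16.18
position: [0.5447, 0.2336, 0.1376]
tcp_rot: [0.0, 0.757, 0.654, 0.001]
contact_force: [1.2, 1.1, -0.0]
width: 0.0
gripper_force: 0.7
```

```bash
python3 wl.py
```

```text
D 59.8 phi 123.9 z 0.1376 F [ 1.2  1.1 -0. ] q6 0.42 t 16.175
line n 0 0 deg 0.0 nut mod 2pi 0.56
```

Call:
send_rows:
  commands:
    - [[-7.9,-6.6,0],[0,0,10]]
    - [[-6.6,-7.9,0],[0,0,10]]
    - [[-5.2,-8.9,0],[0,0,10]]
    - [[-3.5,-9.7,0],[0,0,10]]
    - [[-1.8,-10.2,0],[0,0,10]]
    - [[0,-10.3,0],[0,0,10]]
    - [[1.8,-10.2,0],[0,0,10]]
    - [[3.5,-9.7,0],[0,0,10]]
    - [[5.2,-8.9,0],[0,0,10]]
    - [[6.6,-7.9,0],[0,0,10]]
    - [[7.9,-6.6,0],[0,0,10]]
    - [[8.9,-5.2,0],[0,0,10]]
    - [[9.7,-3.5,0],[0,0,10]]

```text
time: 17.85
position: [0.5628, 0.126, 0.1372]
tcp_rot: [-0.001, -0.271, 0.963, -0.001]
contact_force: [-3.6, -4.6, 3.0]
width: 0.0003
gripper_force: 2.6
```

```bash
python3 wl.py; python3 look.py
```

```text
D 59.9 phi -104.7 z 0.1372 F [-3.6 -4.6  3. ] q6 -2.03 t 17.85
line n 0 0 deg 0.0 nut mod 2pi 0.56
D 59.99258881486024 phi -103.36534671363343 z 0.13742786495972403 F [-2.5 -5.2  2.7] q6 -2.041391036957968 t 17.9
top n,conc,deg,nut mod 2pi (np.int64(0), 0, np.float64(0.0), np.float64(0.5585053606381855)) scene (np.int64(15), np.float64(0.9967652627363498), np.float64(113.5311888592195), np.float64(2.5399984099350705))
```

The scene camera sees the line at 113°, so the nut is about 8.8 rad. I finish this stroke with 30° more and reset.

Call:
send_rows:
  commands:
    - [[10.2,-1.8,0],[0,0,10]]
    - [[10.3,0,0],[0,0,10]]
    - [[10.2,1.8,0],[0,0,10]]
    - [[1,-4,0],[0,0,0]]
    - [[3,-11,0],[0,0,0]]
    - [[0,0,20],[0,0,-5]]
    - [[0,0,20],[0,0,-10]]
    - [[0,0,10],[0,0,-10]]
    - [[0,0,0],[0,0,-10]]
    - [[0,0,0],[0,0,-10]]
    - [[0,0,0],[0,0,-10]]

```text
time: 19.38
position: [0.5975, 0.112, 0.1868]
tcp_rot: [0.0, -0.05, 0.999, 0.0]
contact_force: [0.2, -0.4, -0.3]
width: -0.0002
gripper_force: 0.0
```

```bash
python3 wl.py; python3 look.py
```

```text
D 74.6 phi -74.9 z 0.1868 F [ 0.2 -0.4 -0.3] q6 -1.62 t 19.375
line n 390 1.0 deg 137.6 nut mod 2pi 2.96
D 74.59495793103001 phi -74.87047359758232 z 0.18680904843679633 F [ 0.5 -0.6 -0. ] q6 -1.60840085253116 t 19.425
top n,conc,deg,nut mod 2pi (np.int64(1), np.float64(1.0), np.float64(145.2946709942373), np.float64(3.094375755089529)) scene (np.int64(18), np.float64(0.9960150914730339), np.float64(144.53287640291407), np.float64(3.0810799312470545))
```

Call:
send_rows:
  commands:
    - [[3,5,0],[0,0,-10.5]]
    - [[3,5,0],[0,0,-10.5]]
    - [[3,5,0],[0,0,-10.5]]
    - [[3,5,0],[0,0,-10.5]]
    - [[3,5,0],[0,0,-10.5]]
    - [[3,5,0],[0,0,-10.5]]
    - [[3,5,0],[0,0,-10.5]]
    - [[3,5,0],[0,0,-10.5]]
    - [[3,5,0],[0,0,-10.5]]
    - [[3,5,0],[0,0,-10.5]]
    - [[3,5,0],[0,0,-10.5]]
    - [[3,5,0],[0,0,-10.5]]
    - [[3,5,0],[0,0,-10.5]]
    - [[3,5,0],[0,0,-10.5]]
    - [[3,5,0],[0,0,-10.5]]
    - [[3,5,0],[0,0,-10.5]]
    - [[3,5,0],[0,0,-10.5]]
    - [[2,5,0],[0,0,-10.5]]
    - [[0,0,0],[0,0,-10.5]]
    - [[0,0,0],[0,0,-10.5]]

```text
time: 22.02
position: [0.6506, 0.2023, 0.1866]
tcp_rot: [0.0, 0.978, -0.207, -0.0]
contact_force: [-0.3, -0.3, -0.1]
width: -0.0
gripper_force: 0.0
```

```bash
python3 wl.py; python3 look.py
```

```text
D 74.9 phi 14.2 z 0.1866 F [-0.3 -0.3 -0.1] q6 2.17 t 22.025
line n 0 0 deg 0.0 nut mod 2pi 0.56
D 74.84072956199054 phi 14.132045088346185 z 0.18664739240394734 F [0.4 0.4 0.3] q6 2.181857132174903 t 22.075
top n,conc,deg,nut mod 2pi (np.int64(0), 0, np.float64(0.0), np.float64(0.5585053606381855)) scene (np.int64(0), 0, np.float64(0.0), np.float64(0.5585053606381855))
```

Call:
send_rows:
  commands:
    - [[0,1,-20],[0,0,0]]
    - [[0,0,-20],[0,0,0]]
    - [[0,0,-8],[0,0,-3]]
    - [[-5.8,-1.5,0],[0,0,-3]]
    - [[-5.8,-1.5,0],[0,0,0]]
    - [[-1.5,-0.4,0],[0,0,0]]
    - [[-1.1,-0.3,0],[0,0,0]]

```text
time: 23.05
position: [0.6364, 0.1997, 0.1387]
tcp_rot: [-0.0, 0.967, -0.256, 0.0]
contact_force: [-0.2, -0.2, -0.2]
width: 0.0002
gripper_force: 0.0
```

Call:
send_rows:
  commands:
    - [[-3.6,9.9,0],[0,0,10]]
    - [[-5.3,9.1,0],[0,0,10]]
    - [[-6.8,8.0,0],[0,0,10]]
    - [[-8.6,5.9,0],[0,0,10]]
    - [[-8.9,5.2,0],[0,0,10]]
    - [[-9.7,3.5,0],[0,0,10]]
    - [[-10.2,1.8,0],[0,0,10]]
    - [[-10.3,0,0],[0,0,10]]
    - [[-10.2,-1.8,0],[0,0,10]]
    - [[-9.7,-3.5,0],[0,0,10]]
    - [[-8.9,-5.2,0],[0,0,10]]
    - [[-7.9,-6.6,0],[0,0,10]]
    - [[-6.6,-7.9,0],[0,0,10]]
    - [[-5.2,-8.9,0],[0,0,10]]
    - [[-3.5,-9.7,0],[0,0,10]]
    - [[-1.8,-10.2,0],[0,0,10]]
    - [[0,-10.3,0],[0,0,10]]

```text
time: 25.18
position: [0.519, 0.1793, 0.1392]
tcp_rot: [-0.0, 0.337, 0.942, 0.0]
contact_force: [-0.7, 1.0, 1.4]
width: -0.0001
gripper_force: 1.0
```

```bash
python3 wl.py w3; python3 look.py
```

```text
D 59.2 phi -175.4 z 0.1392 F [-0.7  1.   1.4] q6 -0.7 t 25.175
line n 0 0 deg 0.0 nut mod 2pi 0.56
D 59.131409409650914 phi -174.32308116986965 z 0.13916907237362286 F [-2.   1.1  1.5] q6 -0.7036603697211704 t 25.225
top n,conc,deg,nut mod 2pi (np.int64(0), 0, np.float64(0.0), np.float64(0.5585053606381855)) scene (np.int64(16), np.float64(0.9970293570407276), np.float64(-54.32111112819471), np.float64(5.893608425289043))
```

View pics/w3.png

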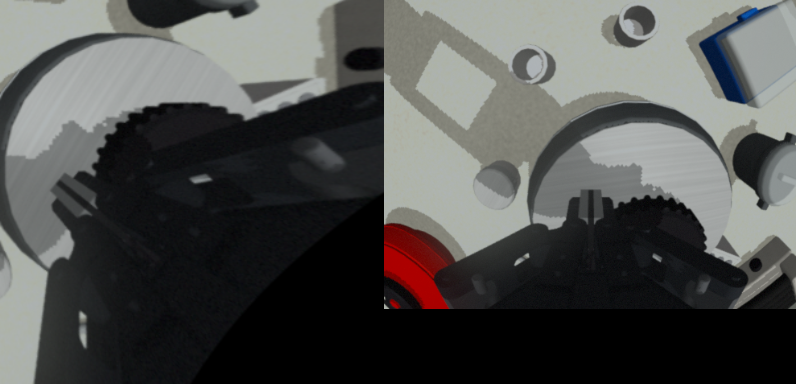

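The wrist view hides the line here. The scene camera puts it at about -54°, roughly 22° short, so I send two more rows, back off, lift and look.

Call:
send_rows:
  commands:
    - [[1.8,-10.2,0],[0,0,10]]
    - [[3.5,-9.7,0],[0,0,10]]
    - [[-4,-2,0],[0,0,0]]
    - [[-10,-4,0],[0,0,0]]
    - [[0,0,20],[0,0,0]]
    - [[0,0,30],[0,0,0]]
    - [[0,0,40],[0,0,0]]
    - [[-40,-30,40],[0,0,0]]
    - [[-40,-40,20],[0,0,0]]
    - [[-40,-50,0],[0,0,0]]
    - [[0,-50,0],[0,0,0]]
    - [[0,-50,0],[0,0,0]]
    - [[0,-50,0],[0,0,0]]
    - [[0,0,0],[0,0,0]]

```text
time: 27.08
position: [0.3917, -0.1173, 0.2876]
tcp_rot: [-0.0, 0.176, 0.984, -0.0]
contact_force: [-0.8, 0.9, -0.4]
width: -0.0
gripper_force: 0.0
```

```bash
python3 - <<'E'
from look import *
print(nut("top",.156,"fin"),nut("scene",.156))
E
```

```text
(np.int64(16), np.float64(0.995965222724144), np.float64(-33.042049452560505), np.float64(6.264998113263801)) (np.int64(16), np.float64(0.9972344955686228), np.float64(-31.854993187064427), np.float64(0.002530846323549274))
```

View pics/fin.png

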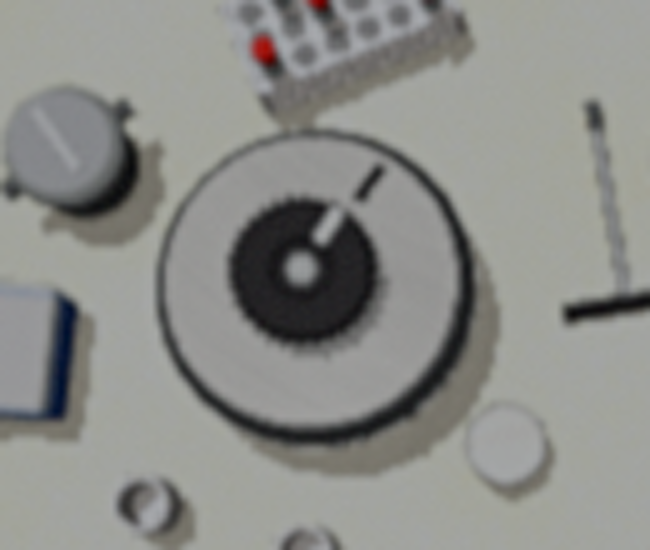

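The white line at (330,225) points at the black line at (370,182), two turns by the summed strokes. The arm is clear and nothing around it has moved.

```bash
python3 -c "
from rig import *
print(close_job())"
```

```text
the job is handed in; nothing more can be done
None
```

The lid nut stands two full turns out from tight by my count of the strokes, with its white line on the lid's black line to within about 1°. The arm is clear and the job is handed in; no verdict came back.

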